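# Return the coat buttons and fasten the display case

## Task

Tip the four coat buttons off the scoop tray into the empty felt-lined compartment of the sloping display case, and set the tray back down level on the counter. Then lower the glazed lid without slamming it and turn the brass turnbutton all the way up over the lid's edge, so that the lid is secured; leave everything else on the counter where it is.

Things in the scene. Friction and masses are not known exactly. Their poses are not given: they have to be found in the camera images.
- case: Fixed wooden counter case with a sloping top, 180 deep (x) x 264 wide (y) mm. Origin: centre of its underside, on the counter; z up, x from low front (robot side) to high back. Walls, floor 8 mm. The rim slopes 28 degrees, from z = 45 mm at x = -90 to 141 at x = +90. A divider at y = 0 makes two compartments, each 120 wide, 164 long inside, open upward from x = -60 to +82 when the lid is open.
- rail (a point): Middle of the surface of the case's fixed front rail (34 mm wide up the slope, full width), which carries the turnbutton. Axes: x straight up the slope, y = case y, z the slope's outward normal (28 degrees from vertical, leaning to the case's -x). The shut lid's outer face is flush with the rail and starts 19 mm up the slope from here.
- liner: Fixed thin grey felt lining the floor of the EMPTY compartment, 156 x 114 x 2 mm; origin at the centre of its underside, on the compartment floor 8 mm above the counter, axes as the case's. It may be the left (y = +64 mm in the case frame) or the right (y = -64) compartment; the other is filled with a cardboard insert of thread reels.
- lid (a joint): Glazed lid's angle about the hinge along the top of the case's back: 0 = shut on the slope, grows as it opens; 2.06 rad is vertical, 2.35 the back stop. Wooden frame 163 mm long from the hinge, 264 wide, 12 thick, about 0.35 kg, end rails 22 mm wide, glass pane (sunk 4 mm). A stiff hinge: it stays at any angle; moving it takes 1 to 5 N at the free edge.
- lid_hinge (a point): Point on the lid's hinge axis, half way along it, at the lid's underside. Its axes turn with the lid: x points from the free edge to the hinge, y along the hinge axis (case y), z out of the lid's outer face (the face that is up when shut and to the rear when open).
- lid_edge (a point): Middle of the lid's free (front) edge, on the outer face; 163 mm from the hinge. Axes as lid_hinge.
- turn (a joint): Angle of the brass turnbutton about its pivot on the front rail: 0 = blade straight up the slope, 20 mm of it over the shut lid (secured; stops at -0.03); +1.57 = along the rail, pointing to the case's +y, clear of the lid. It stays where left; turning it takes about 0.05 N m (2 N at the fin). The lid cannot pass the blade while it points up the slope.
- turn_pivot (a point): Turnbutton's pivot, on the front rail's surface midway along it. Axes turn with the button: z out along the slope's normal, x along the blade from pivot to tip. The blade is 14 mm wide, from x = -10 to x = +40 mm, its top 5.5 mm above the rail's surface.
- turn_fin (a point): Middle of the upright finger grip on the blade, 23 mm from the pivot and 12.5 mm above the rail: a fin 30 mm long (x), 9 mm wide (y), its top 20 mm above the rail's surface. Axes as turn_pivot.
- tray: Loose aluminium scoop tray, about 0.14 kg. Origin: centre of the pan's underside; z up. Pan 100 (x) x 84 (y) mm, 3 mm sheet, side walls 18 mm high, back wall 20; the +x end is open (the mouth). A wooden handle 14 x 14 mm sticks out level from the back to x = -126 mm, its centre line 27 mm above the underside. The buttons slide off at about 13 to 21 degrees of tip.
- tray_grip (a point): Middle of the tray's handle, at x = -88, z = +27 mm of the tray; axes as the tray.
- tray_lip (a point): Middle of the pan's open mouth, at x = +50, z = +3 mm of the tray (upper side of the sheet); axes as the tray.
- button0: Loose dark brown coat button, 28 mm across, 6 mm thick, 12 g, lying in the tray; origin at the centre of its underside.
- button1: Loose dark brown coat button, 28 mm across, 6 mm thick, 12 g, lying in the tray; origin at the centre of its underside.
- button2: Loose dark brown coat button, 28 mm across, 6 mm thick, 12 g, lying in the tray; origin at the centre of its underside.
- button3: Loose dark brown coat button, 28 mm across, 6 mm thick, 12 g, lying in the tray; origin at the centre of its underside.
- ribbon: Bystander: loose cardboard roll of blue ribbon lying flat, 90 mm across, 28 mm high; origin under its centre. It stands on the other side of the case from the tray.
- thread0: Bystander: thread reel standing to the right of the case, 32 mm across, 65 mm high; origin under its centre.
- thread1: Bystander: thread reel standing behind the case, 32 mm across, 65 mm high; origin under its centre.
- jar: Bystander: glass jar with metal cap, 70 mm across, 85 mm high; origin under its centre.

How it is judged:
By the outcome, as a careful person would: the job done as asked, in the order asked, and still so for the second after the job is handed in, with the robot touching nothing.
It also fails if it takes over 72 s, if anything falls off the work surface, if the arm or the gripper's body presses on something with over 40 N, if the wrist force passes 120 N, or if a joint passes its speed limit or range.

## Robot

A 6-joint arm with a two-finger parallel gripper is mounted at the origin on the work surface. World frame = base frame: x ahead of the robot, y to its left, z up, the work surface at z = 0. Lengths are in m, angles in rad, forces in N, time in s.
With the tool pointing down it reaches from about 0.3 to 0.85 m from the base axis. Payload 4.2 kg.
Tool frame: the origin (TCP) lies on the mounting face of the last link; the fingertips stand 191 mm ahead of it and the grasp point (between the pads) lies 172 mm ahead of it (arm.tcp_to_grasp is the distance from the TCP to the grasp point, in m); z points along the fingers, y is the line along which they close (so a half turn about z gives the same grasp; the last joint's range is limited). The gripper opens to 91 mm and grips with 3 to 60 N. Pads are 32 mm wide; open, the fingers measure 118 mm over their backs; the gripper's body (76 mm by 178 mm) begins 60 mm behind the grasp point.
Start: joints at [1.135, 0.32, 1.565, -0, 1.257, -0.02], TCP at [0.232, 0.526, 0.405] pointing down, gripper open.
Joint ranges: [-3.11, 3.11], [-0.84, 2.01], [0.21, 2.61], [-1.34, 4.49], [0.05, 2.63], [-2.56, 2.56]. Speed limits (rad/s): [2.57, 2.57, 3.14, 3.14, 3.14, 3.14].

## Interface

Orientations are given as a rotation vector (axis times angle).
In Python, from bench import arm gives the robot as it stands. The module is installed in compiled form; this text tells all that it offers.
- The arm moves only by the tool servo_tool, never from a script. Its argument "rows" is a list that holds one entry, the list of rows, each a list of 7 numbers: the shift along the world's x, y, z in mm, then the turn, a rotation vector about the world's x, y, z in degrees, then the closure, from 0 (fully open) to 1 (shut). In form: [[[tx, ty, tz, rx, ry, rz, claw], ...]]. A call has exactly 10 rows; each row is the pose to reach, as a shift and turn from the pose commanded when the call began; what a row does not reach only later rows make up. A row lasts 1/8 s, in which the tool goes at most 62.5 mm and 10.7 degrees, less where a joint would pass 70% of its speed; a pose out of reach is approached as far as the arm can. A call with a gripper value outside its range is refused whole. The fingers move at their own pace and stop on an object; the grip force is fixed at half the most. Time passes only in rows, so rows that repeat a pose let the fingers close, or fill a call up. It gives the time, the measured TCP pose, the force, the opening and the grip force at its end, in the units of the state.
- arm.get_state(): the state, without advancing time (a new reading comes with each control period).
- arm.snapshot(name): name is "side" or "top"; returns a dict with "img" (480x640x3 uint8, blue, green, red), "z_map" (480x640 float32, m along the optical axis (not along the pixel's ray), 0 where there is no reading), "K" (3x3 intrinsics, pixels), "extrinsics" (4x4, takes a point from camera to world coordinates). Camera axes: x right, y up, looking along -z (the intrinsics and any distortion apply to the point x, -y, -z); pixel columns grow to the right and rows downward; lengths in m; the calibration is good to about 2 mm. A picture is of the moment at which its call begins.
- arm.finish_job(): hands the job in; it is judged then, once.
The state is a dict: "time": time; "joint_positions": joint angles; "qd": joint speeds; "tau": joint torques, N m; "eef_pos": TCP position; "eef_rot": TCP orientation; "ft_force": force on the tool from outside, world axes, zero at the start; "torque": the same for the moment, N m; "gripper_width": finger opening in m; "grasp_force": force on a finger pad.
Only numpy, scipy, OpenCV 4.12 (cv2) and the standard library are available. Lean on these libraries where they do the work, as an engineer would, in place of code of your own. Each camera call takes 0.05 s, during which the arm holds its last target. There are 200 camera calls.

## Working session

There is one attempt and no reset: what is moved stays moved. The work goes in short steps, Python scripts to look and compute and a tool call to move; the robot and the scene stay as the last step left them, time stands still between calls to the robot, and variables do not carry over. Pictures are saved under pics/ and viewed, at most 10 in all, crops included, and the job is handed in when it is done.

Besides the shell and the picture viewer there is one more tool, called by a JSON object that holds its "name" and its "arguments". servo_tool: Moves the arm, as the interface text tells. Its arguments: {"type":"object","properties":{"rows":{"type":"array","items":{"type":"array","items":{"type":"array","items":{"type":"number"}}}}},"required":["rows"]}

```bash
mkdir -p pics; cat > h.py <<'E'
import numpy as np, cv2
from bench import arm
from scipy.spatial.transform import Rotation as R
def snap(name, fn=None):
    s=arm.snapshot(name)
    if fn: cv2.imwrite('pics/'+fn,s['img'])
    np.savez(''+name+'.npz',**{k:s[k] for k in('img','z_map','K','extrinsics')})
    return s
def cloud(s):
    K,E,z=s['K'],s['extrinsics'],s['z_map']
    v,u=np.mgrid[0:480,0:640]
    x=(u-K[0,2])/K[0,0]*z; y=(v-K[1,2])/K[1,1]*z
    P=np.stack([x,-y,-z],-1)
    return P@E[:3,:3].T+E[:3,3]
def load(n): return dict(np.load(''+n+'.npz'))
def st():
    s=arm.get_state(); print('t',round(s['time'],2),'p',np.round(s['eef_pos'],4),'r',np.round(s['eef_rot'],3),'q',np.round(s['joint_positions'],2),'F',np.round(s['ft_force'],1),'w',round(s['gripper_width'],4),'g',round(s['grasp_force'],1)); return s
E
python3 - <<'E'
from h import *
for n in('side','top'):
    s=snap(n,n+'0.png'); print(s['K'],np.round(s['extrinsics'],3))
st(); print(arm.tcp_to_grasp)
E
```

```text
[[472.90092888   0.         324.42793846]
 [  0.         472.90092888 237.75727839]
 [  0.           0.           1.        ]] [[ 0.975  0.158 -0.155  0.427]
 [-0.222  0.687 -0.692 -0.577]
 [-0.002  0.709  0.705  0.717]
 [ 0.     0.     0.     1.   ]]
[[435.68873484   0.         327.2685168 ]
 [  0.         435.68873484 239.80431094]
 [  0.           0.           1.        ]] [[ 0.025  0.994 -0.106  0.48 ]
 [-1.     0.024 -0.004  0.017]
 [-0.002  0.106  0.994  0.937]
 [ 0.     0.     0.     1.   ]]
t 0.1 p [0.2322 0.5259 0.404 ] r [-6.480e-01 -3.074e+00  2.000e-03] q [ 1.14  0.32  1.57 -0.    1.26 -0.02] F [ 0.8 -0.2  0.6] w 0.0912 g 0.0
0.172
```

View pics/top0.png

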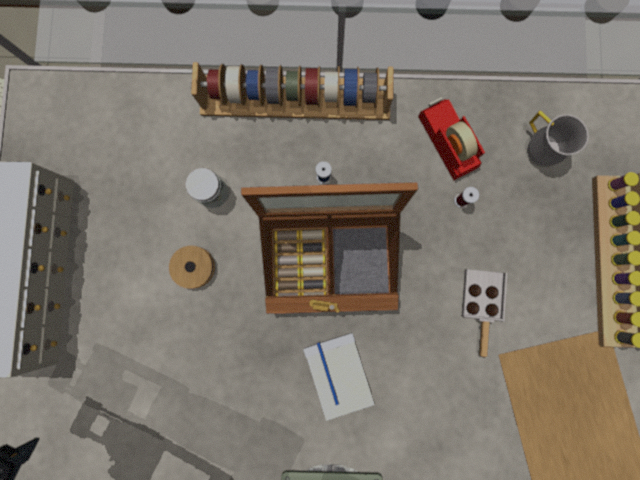

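View pics/side0.png

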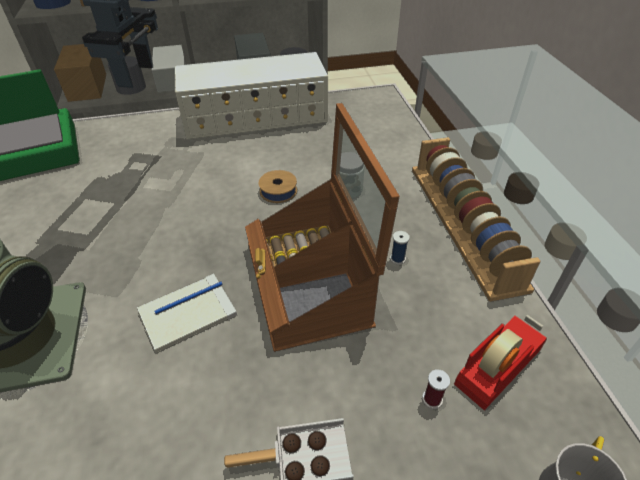

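```bash
python3 - <<'E'
from h import *
s=load('top')
a=cv2.resize(s['img'][175:325,240:420],None,fx=3,fy=3,interpolation=cv2.INTER_CUBIC)
b=cv2.resize(s['img'][262:362,455:517],None,fx=4,fy=4,interpolation=cv2.INTER_CUBIC)
c=np.zeros((450,800,3),np.uint8); c[:,:540]=a; c[:400,545:545+248]=b
cv2.imwrite('pics/c1.png',c)
P=cloud(s)
# tray region, printing by height class
for v in range(264,362,4):
    print(v,' '.join(f'{1000*P[v,u,2]:4.0f}' for u in range(458,512,3)))
E
```

```text
264   -1    0   -2    4    2    3   -3    0    1    3   -1    2    1   -1   -0   -0    1    2
268    0   -2   -1    2   -1   -1   -1   -3   -1   -3    1   -3    1   -2   -0   -1   -2    0
272   -1    0    1   21    1    6    2    1    3    3    3   -1    3    3    1   -2    1   -0
276    0   -4   -0   17    4    4   -0    5    3    2    1    1    3    3    3    4   19    1
280   -3   -0    3   18    3    3    3    5    3    2   -1    3    6    3    3    4   18    2
284   -3    1    5   14    1   10   10    2    2    1    4    4    2    6    4    9   17    0
288   -0   -1    9   18    4    7    8   10    2    3   10    8    8   10    5   10   -1    2
292   -2   -1    7    3    8    7    8    9    4    3    8    6    7    6    5   12    3    1
296   -2    0   10    0    3    2    9    3    4    3   10    7    6    6    5   14   -1    1
300   -1   -0   13    5    0    1    3    2    1    5    1    4    5    3    4   13    0   -2
304   -1   -1   16    7    8   11    8    4    4    2    6    8  937    3   -1   18   -2    4
308    2   -2   16   10    6    8    7    9    5    2    8    7   
[... 549 characters left out ...]
34   32    1    1    2   -2   -0    1    0
336   -1    0   -4   -0    1  937   -0   -3   32   36   33    1    0   -1   -1    2   -2   -2
340    3    1   -4   -1   -1   -2    0   -3   31   32   34   -1   -4    1   -2   -1    0   -2
344   -1   -1    0    2    3    1    1   -0   33   32   -3   -2    2    1   -0   -2   -1   -1
348    1   -2   -2    1   -2   -2    1    1   32   34   -0    0   -1   -1    1    0   -4   -0
352   -2   -1    1    1   -0   -2   -1   21   33   36    2   -1   -0   -0   -4    2   -1    1
356   -4   -1   -0   -1   -1    2   -1   -1   29   33    2    1    1    2    1    4    1    0
360    0   -1   -1    2   -1    1    1   -0   -2    1    1   -3    2   -4    0   -1    1    4
```

View pics/c1.png

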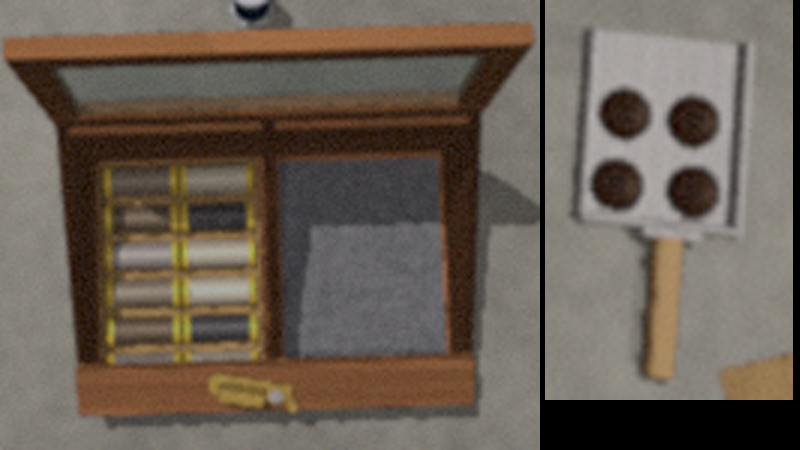

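```bash
python3 - <<'E'
from h import *
s=load('top');P=cloud(s)*1000
K,E=s['K'],s['extrinsics']
def pix(u,v,h): # ray to height h mm
    d=E[:3,:3]@np.array([(u-K[0,2])/K[0,0],-(v-K[1,2])/K[1,1],-1]);o=E[:3,3]*1000
    return o+d*(h-o[2])/d[2]
sub=P[318:362,476:498].reshape(-1,3); H=sub[(sub[:,2]>25)&(sub[:,2]<40)]
H=H[H[:,0]>0]; m=H.mean(0); w=np.linalg.svd(H[:,:2]-m[:2])[2][0]; print('handle mean',m,'yaw',np.degrees(np.arctan2(w[1],w[0])), 'ext',((H[:,:2]-m[:2])@w).min(),((H[:,:2]-m[:2])@w).max())
c=lambda x,y:(240+x/3,175+y/3)
t=lambda x,y:(455+(x-545)/4,262+y/4)
for n,p,h in[('hEnd',(660,377),34),('hBase',(666,238),34),('mouthL',(588,30),18),('mouthR',(751,43),18),('backL',(578,216),18),('backR',(741,234),18)]: print(n,pix(*t(*p),h).round(1))
for n,p,h in[('railBL',(80,413),45),('railBR',(475,408),45),('railTL',(78,365),61),('railTR',(473,358),61),('pivot',(275,397),60),('tipc',(212,384),60),('hingeL',(65,125),141),('hingeR',(478,118),141)]: print(n,pix(*c(*p),h).round(1))
# rail plane fit
us=[c(90,372),c(465,402)]
Q=P[300:308,272:394].reshape(-1,3);Q=Q[(Q[:,2]>40)&(Q[:,2]<66)]
A=np.c_[Q[:,:2],np.ones(len(Q))];k=np.linalg.lstsq(A,Q[:,2],rcond=None)[0];print('rail z=',k, np.degrees(np.arctan(np.hypot(*k[:2]))),np.degrees(np.arctan2(k[1],k[0])))
L=P[188:213,265:400].reshape(-1,3)
for v in range(182,216,3): print(v,P[v,330].round(0),P[v,300].round(0))
for v in range(298,314,1): print(v,P[v,331].round(0),P[v,322].round(0),P[v,315].round(0))
E
```

```text
handle mean [ 386.71769823 -304.41310268   32.6616169 ] yaw 175.19260246596124 ext -35.805157771828185 40.43077566495567
hEnd [ 346.8 -301.9   34. ]
hBase [ 416.3 -305.9   34. ]
mouthL [ 522.2 -272.1   18. ]
mouthR [ 517.5 -357.6   18. ]
backL [ 425.4 -266.    18. ]
backR [ 418.2 -350.6   18. ]
railBL [423.8 139.8  45. ]
railBR [ 433.7 -126.5   45. ]
railTL [456.3 140.1  61. ]
railTR [ 467.4 -122.4   61. ]
pivot [438.5   8.7  60. ]
tipc [446.   50.7  60. ]
hingeL [604.9 142.7 141. ]
hingeR [ 615.4 -111.7  141. ]
rail z= [ 4.34000654e-01  2.44016960e-02 -1.30631971e+02] 23.49391533254839 3.2180682387432182
182 [708.  18.   0.] [706.  84.  -0.]
185 [630.  18. 300.] [628.  62. 303.]
188 [625.  17. 303.] [624.  62. 301.]
191 [621.  17. 301.] [620.  62. 301.]
194 [619.  17. 287.] [617.  62. 293.]
197 [622.  17. 253.] [619.  65. 260.]
200 [620.  17. 236.] [618.  66. 242.]
203 [619.  17. 214.] [617.  67. 219.]
206 [618.  17. 195.] [616.  69. 196.]
209 [617.  17. 170.] [614.  70. 178.]
212 [613.  17. 162.] [612.  71. 159.]
215 [611.  16. 139.] [609.  72. 146.]
298 [457.  10.  71.] [457.  28.  69.] [456.  42.  70.]
299 [455.  10.  68.] [455.  28.  68.] [454.  42.  70.]
300 [453.  10.  66.] [453.  28.  70.] [453.  42.  73.]
301 [451.  10.  65.] [451.  28.  75.] [451.  42.  72.]
302 [449.  10.  72.] [449.  28.  72.] [449.  42.  76.]
303 [447.  10.  69.] [447.  28.  73.] [447.  42.  78.]
304 [445.  10.  71.] [445.  28.  78.] [445.  41.  83.]
305 [444.  10.  74.] [444.  28.  84.] [443.  41.  83.]
306 [441.  10.  70.] [442.  28.  84.] [441.  41.  85.]
307 [440.  10.  70.] [440.  28.  84.] [439.  41.  82.]
308 [438.  10.  68.] [438.  28.  82.] [438.  41.  84.]
309 [435.  10.  56.] [436.  28.  80.] [434.  42.  60.]
310 [433.  10.  58.] [433.  28.  56.] [432.  42.  58.]
311 [431.  10.  53.] [431.  28.  56.] [430.  42.  55.]
312 [426.   9.  -3.] [425.  28.  -1.] [425.  43.  -0.]
313 [424.   9.  -2.] [423.  28.  -2.] [423.  43.  -2.]
```

```bash
cat >> h.py <<'E'
def unit(v): v=np.array(v,float); return v/np.linalg.norm(v)
def frame(y,z):  # tool rotation from closing line y and finger direction z
    z=unit(z); x=unit(np.cross(y,z)); return R.from_matrix(np.c_[x,np.cross(z,x),z])
def go(grasp,Rt,p0,R0,off=0.172): # grasp in mm -> row shift/turn from pose p0(mm),R0
    t=np.array(grasp)-Rt.as_matrix()[:,2]*off*1000
    print('shift',np.round(t-p0,1),'turn',np.round((Rt*R0.inv()).as_rotvec(degrees=True),1),'tcp',t.round(0)); return t
def cur():
    s=arm.get_state(); return np.array(s['eef_pos'])*1000,R.from_rotvec(s['eef_rot'])
def d(a): return np.radians(a)
E
python3 - <<'E'
from h import *
s=load('top');P=cloud(s)*1000
K,E=s['K'],s['extrinsics']
def pix(u,v,h):
    d=E[:3,:3]@np.array([(u-K[0,2])/K[0,0],-(v-K[1,2])/K[1,1],-1]);o=E[:3,3]*1000
    return o+d*(h-o[2])/d[2]
c=lambda x,y:(240+x/3,175+y/3)
W=[];C=[]
for p,h,q in[((80,413),55.6,(-95.6,132)),((475,408),55.6,(-95.6,-132)),((78,365),71.5,(-65.6,132)),((473,358),71.5,(-65.6,-132))]:
    W.append(pix(*c(*p),h)[:2]);C.append(q)
W=np.array(W);C=np.array(C);mw,mc=W.mean(0),C.mean(0)
Hm=(C-mc).T@(W-mw);yaw=np.arctan2(Hm[0,1]-Hm[1,0],Hm[0,0]+Hm[1,1])
Rm=np.array([[np.cos(yaw),-np.sin(yaw)],[np.sin(yaw),np.cos(yaw)]]);T=mw-Rm@mc
print('yaw',np.degrees(yaw),'T',T,'res',(W-(C@Rm.T+T)).round(1).tolist())
np.savez('case.npz',T=T,yaw=yaw)
print('pivot in case',Rm.T@(pix(*c(275,397),66)[:2]-T),'tip',Rm.T@(pix(*c(211,384),76)[:2]-T))
ps=-4.8;Rt=frame([-np.sin(d(-ps)),-np.cos(d(ps)),0],[np.sin(d(25))*np.cos(d(ps)),np.sin(d(25))*np.sin(d(ps)),-np.cos(d(25))])
print(Rt.as_matrix().round(2))
p,R0=cur(); go([385,-304.5,110],Rt,p,R0); go([385,-304.5,32],Rt,p,R0)
E
```

```text
yaw 2.2957807958593546 T [526.27315602  11.09095318] res [[-1.0, -0.8], [-1.7, -0.2], [1.2, -1.7], [1.5, 2.7]]
pivot in case [-87.55553703   1.12822408] tip [-78.04498001  42.82378551]
[[ 0.9  -0.08  0.42]
 [-0.08 -1.   -0.04]
 [ 0.42  0.   -0.91]]
shift [  80.4 -824.3 -138.1] turn [  34.3   -8.9 -157.5] tcp [ 313. -298.  266.]
shift [  80.4 -824.3 -216.1] turn [  34.3   -8.9 -157.5] tcp [ 313. -298.  188.]
```

{"name": "servo_tool", "arguments": {"rows": [[[25,-46,0,2.1,-0.5,-9.8,0],[50,-93,0,4.2,-1.1,-19.5,0],[75,-140,0,6.3,-1.6,-29.3,0],[100,-186,0,8.4,-2.2,-39,0],[125,-233,0,10.5,-2.7,-48.8,0],[145,-280,0,12.6,-3.3,-58.5,0],[160,-326,0,14.7,-3.8,-68,0],[170,-373,0,16.8,-4.4,-78,0],[175,-420,0,18.9,-4.9,-87.5,0],[180,-466,0,21,-5.4,-97,0]]]}}

```text
time: 1.35
eef_pos: [0.412, 0.0584, 0.4045]
eef_rot: [2.699, 1.491, 0.52]
ft_force: [0.9, 1.1, -0.2]
gripper_width: 0.0914
grasp_force: 0.0
```

```bash
cat > m1.py <<'E'
from h import *
st()
ps=-4.8;Rt=frame([np.sin(d(ps)),-np.cos(d(ps)),0],[np.sin(d(25))*np.cos(d(ps)),np.sin(d(25))*np.sin(d(ps)),-np.cos(d(25))])
p,R0=cur(); go([385,-304.5,110],Rt,p,R0); go([385,-304.5,32],Rt,p,R0)
E
python3 m1.py
```

```text
t 1.35 p [0.412  0.0584 0.4045] r [2.699 1.491 0.52 ] q [ 0.07 -0.    1.99  0.17  0.85  0.54] F [ 0.9  1.1 -0.2] w 0.0914 g 0.0
shift [ -99.4 -356.9 -138.7] turn [ 13.1  -3.5 -60.2] tcp [ 313. -298.  266.]
shift [ -99.4 -356.9 -216.7] turn [ 13.1  -3.5 -60.2] tcp [ 313. -298.  188.]
```

{"name": "servo_tool", "arguments": {"rows": [[[-14,-51,-20,1.9,-0.5,-8.6,0],[-28,-102,-40,3.8,-1,-17.2,0],[-42,-153,-60,5.6,-1.5,-25.8,0],[-56,-204,-80,7.5,-2,-34.4,0],[-71,-255,-100,9.4,-2.5,-43,0],[-85,-306,-120,11.2,-3,-51.6,0],[-99.5,-357,-139,13.1,-3.5,-60.2,0],[-99.5,-357,-155,13.1,-3.5,-60.2,0],[-99.5,-357,-170,13.1,-3.5,-60.2,0],[-99.5,-357,-170,13.1,-3.5,-60.2,0]]]}}

```text
time: 2.6
eef_pos: [0.3123, -0.2967, 0.2337]
eef_rot: [3.049, -0.121, 0.673]
ft_force: [-0.5, 0.2, -0.5]
gripper_width: 0.0911
grasp_force: 0.0
```

```bash
python3 m1.py; python3 - <<'E'
from h import *
s=snap('top'); t=snap('side')
c=np.zeros((480,800,3),np.uint8)
c[:, :400]=cv2.resize(s['img'][250:370,440:540],(400,480)); c[:,400:]=cv2.resize(t['img'][330:480,210:360],(400,480)) if 0 else cv2.resize(t['img'][300:480,200:350],(400,480))
cv2.imwrite('pics/c2.png',c)
E
```

```text
t 2.6 p [ 0.3123 -0.2967  0.2337] r [ 3.049 -0.121  0.673] q [-0.89  0.26  2.23  0.76  0.46  0.1 ] F [-0.5  0.2 -0.5] w 0.0911 g 0.0
shift [ 0.2 -1.7 32.2] turn [-0.  -0.1 -0.3] tcp [ 313. -298.  266.]
shift [  0.2  -1.7 -45.8] turn [-0.  -0.1 -0.3] tcp [ 313. -298.  188.]
```

View pics/c2.png

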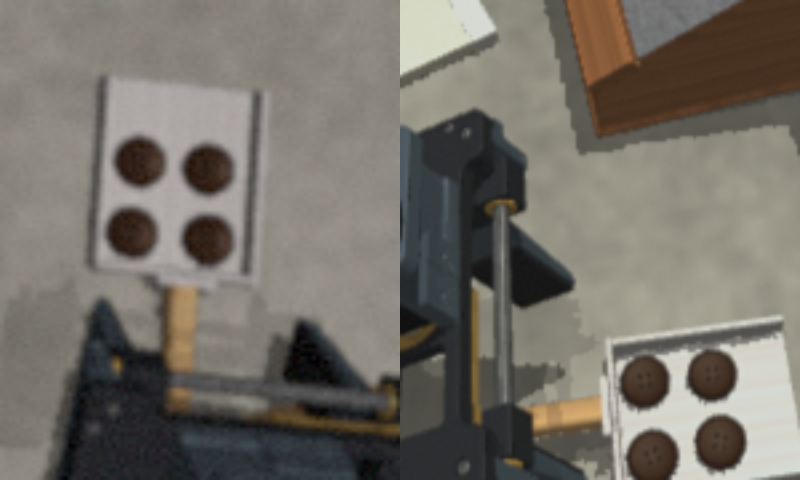

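{"name": "servo_tool", "arguments": {"rows": [[[0,-1,-15,0,0,0,0],[0,-1.5,-30,0,0,0,0],[0,-1.5,-45,0,0,0,0],[0,-1.5,-46,0,0,0,0],[0,-1.5,-46,0,0,0,0.4],[0,-1.5,-46,0,0,0,0.6],[0,-1.5,-46,0,0,0,0.8],[0,-1.5,-46,0,0,0,1],[0,-1.5,-46,0,0,0,1],[0,-1.5,-46,0,0,0,1]]]}}

```text
time: 3.95
eef_pos: [0.3127, -0.2985, 0.1888]
eef_rot: [3.046, -0.119, 0.675]
ft_force: [0.3, -0.5, 0.6]
gripper_width: 0.0342
grasp_force: 0.0
```

```bash
cat > m2.py <<'E'
from h import *
import sys
st()
# tray grip at x=-88 assumed; aim poses
z=np.load('case.npz');T,yaw=z['T'],float(z['yaw'])
def case(x,y): return np.array([np.cos(yaw)*x-np.sin(yaw)*y+T[0],np.sin(yaw)*x+np.cos(yaw)*y+T[1]])
p,R0=cur()
def dump(lx,ly,lz,tip,gx=-88,gz=32):
    # tray rotation: yaw of case, then tip; tool R = trayR*Rrel
    Tr=R.from_euler('zy',[np.degrees(yaw),tip],degrees=True)
    Rel=frame([0,-1,0],[np.sin(d(25)),0,-np.cos(d(25))])
    g=np.array([*case(lx,ly),lz])+Tr.apply([gx-50,0,gz-3])
    print('dump',lx,ly,lz,tip,end=' ');return go(g,Tr*Rel,p,R0)
for a in [(-110,-64,150,0),(-20,-64,130,0),(-20,-64,85,12),(-20,-64,68,24),(-20,-64,65,36)]: dump(*a)
E
python3 m2.py
```

```text
t 3.95 p [ 0.3127 -0.2985  0.1888] r [ 3.046 -0.119  0.675] q [-0.89  0.35  2.28  1.02  0.37 -0.18] F [ 0.3 -0.5  0.6] w 0.0342 g 0.0
dump -110 -64 150 0 shift [-104.3  232.8  146.1] turn [0.1 0.  6.8] tcp [208. -66. 335.]
dump -20 -64 130 0 shift [-14.4 236.4 126.1] turn [0.1 0.  6.8] tcp [298. -62. 315.]
dump -20 -64 85 12 shift [ 28.6 236.4 120.9] turn [ 0.8 12.   6.8] tcp [341. -62. 310.]
dump -20 -64 68 24 shift [ 79.  236.4 133.8] turn [ 1.5 24.   6.7] tcp [392. -62. 323.]
dump -20 -64 65 36 shift [134.5 236.4 149.6] turn [ 2.3 36.   6.5] tcp [447. -62. 338.]
```

{"name": "servo_tool", "arguments": {"rows": [[[29,-2.5,9,0.85,10,0,0.62],[58,-5,15.5,1.7,19.9,0,0.62],[58,-5,15.5,1.7,19.9,0,0.8],[58,-5,15.5,1.7,19.9,0,1],[58,-5,15.5,1.7,19.9,0,1],[58,-5,15.5,1.7,19.9,0,1],[58,-5,15.5,1.7,19.9,0,1],[58,-5,20,1.7,19.9,0,1],[58,-5,30,1.7,19.9,0,1],[58,-5,40,1.7,19.9,0,1]]]}}

```text
time: 5.2
eef_pos: [0.3703, -0.3033, 0.2291]
eef_rot: [3.134, -0.123, 0.136]
ft_force: [0.0, -0.3, -1.6]
gripper_width: 0.0137
grasp_force: 30.0
```

```bash
sed -i 's/Rel=.*/Rel=frame([0,-1,0],[np.sin(d(5)),0,-np.cos(d(5))])/' m2.py; python3 m2.py; python3 - <<'E'
from h import *
t=snap('side')
cv2.imwrite('pics/c3.png',t['img'][230:480,180:430])
P=cloud(t)*1000
s=snap('top');P=cloud(s)*1000
img=s['img'].astype(int)
# pan pixels: bright grey
sub=(img.min(-1)>140)&(P[...,2]>25)&(P[...,2]<120)&(P[...,0]>400)&(P[...,0]<560)&(P[...,1]<-230)&(P[...,1]>-400)
Q=P[sub];A=np.c_[Q[:,:2],np.ones(len(Q))];print(len(Q),np.linalg.lstsq(A,Q[:,2],rcond=None)[0],Q.mean(0),Q.min(0),Q.max(0))
E
```

```text
t 5.2 p [ 0.3703 -0.3033  0.2291] r [ 3.134 -0.123  0.136] q [-0.73  0.35  2.04  0.08  0.68  0.86] F [ 0.  -0.3 -1.6] w 0.0137 g 30.0
dump -110 -64 150 0 shift [-104.2  239.9  121.3] turn [-0.1 -0.   6.8] tcp [266. -63. 350.]
dump -20 -64 130 0 shift [-14.3 243.5 101.3] turn [-0.1 -0.   6.8] tcp [356. -60. 330.]
dump -20 -64 85 12 shift [ 30.7 243.5  83.7] turn [ 0.6 11.9  6.8] tcp [401. -60. 313.]
dump -20 -64 68 24 shift [ 80.4 243.5  84.1] turn [ 1.3 23.9  6.7] tcp [451. -60. 313.]
dump -20 -64 65 36 shift [132.7 243.5  87.8] turn [ 2.1 35.9  6.6] tcp [503. -60. 317.]
1101 [-5.32969067e-02  2.45845457e-02  6.44955178e+01] [ 483.26425082 -314.46166013   31.0081311 ] [ 419.81291944 -356.7454288    25.02729624] [ 525.30804784 -266.84967772   63.7381839 ]
```

View pics/c3.png

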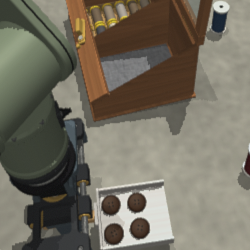

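{"name": "servo_tool", "arguments": {"rows": [[[0,0,20,0,0,0,1],[-2,2,45,0,0,0.7,1],[-4,10,70,0,0,1.5,1],[-6,25,95,0,0,2.5,1],[-8,48,110,0,0,3.5,1],[-10,75,114,0,0,4.5,1],[-12,105,114,0,0,5.5,1],[-14,135,114,0,0,6.5,1],[-14,165,114,0,0,6.8,1],[-14,192,110,0,0,6.8,1]]]}}

```text
time: 6.55
eef_pos: [0.3563, -0.1104, 0.3389]
eef_rot: [-3.136, -0.064, -0.138]
ft_force: [0.5, 0.6, -2.1]
gripper_width: 0.0141
grasp_force: 30.0
```

{"name": "servo_tool", "arguments": {"rows": [[[0,20,-2,0,0,0,1],[0,36,-4,0,0,0,1],[0,46,-6,0,0,0,1],[0,51.5,-9,0,0,0,1],[10,51.5,-14,0.2,3,0,1],[22,51.5,-18,0.3,6,0,1],[34,51.5,-23,0.5,9,0,1],[45,51.5,-26,0.6,12,0,1],[45,51.5,-26,0.6,12,0,1],[45,51.5,-26,0.6,12,0,1]]]}}

```text
time: 7.8
eef_pos: [0.4014, -0.0601, 0.3127]
eef_rot: [-3.119, -0.062, 0.189]
ft_force: [-0.4, -0.5, -2.8]
gripper_width: 0.0134
grasp_force: 30.0
```

```bash
python3 m2.py; python3 - <<'E'
from h import *
t=snap('side'); s=snap('top')
c=np.zeros((400,800,3),np.uint8)
c[:,:400]=cv2.resize(t['img'][200:400,200:400],(400,400)); c[:,400:]=cv2.resize(s['img'][170:330,260:420],(400,400))
cv2.imwrite('pics/c4.png',c)
E
```

```text
t 7.8 p [ 0.4014 -0.0601  0.3127] r [-3.119 -0.062  0.189] q [-0.17  0.17  2.03 -0.01  1.06  1.36] F [-0.4 -0.5 -2.8] w 0.0134 g 30.0
dump -110 -64 150 0 shift [-135.3   -3.3   37.7] turn [ -0.6 -12.   -0. ] tcp [266. -63. 350.]
dump -20 -64 130 0 shift [-45.4   0.3  17.7] turn [ -0.6 -12.   -0. ] tcp [356. -60. 330.]
dump -20 -64 85 12 shift [-0.4  0.3  0.1] turn [-0.6  0.   0. ] tcp [401. -60. 313.]
dump -20 -64 68 24 shift [49.3  0.3  0.5] turn [-0.6 12.   0.1] tcp [451. -60. 313.]
dump -20 -64 65 36 shift [101.5   0.3   4.3] turn [-0.6 24.   0.2] tcp [503. -60. 317.]
```

View pics/c4.png

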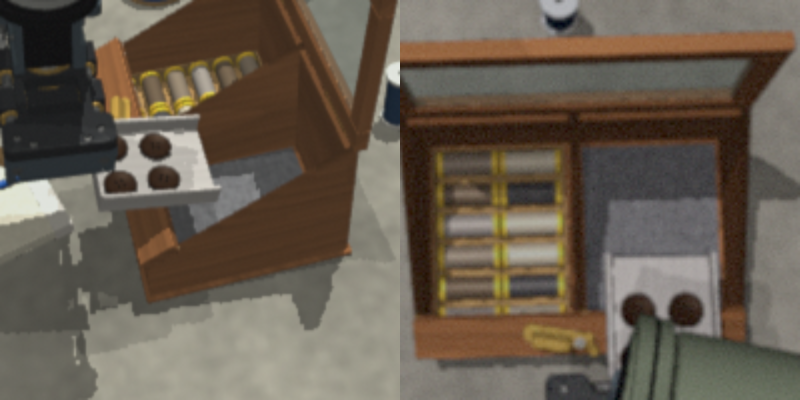

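{"name": "servo_tool", "arguments": {"rows": [[[10,4,0,0,2.4,0,1],[20,5,0,0,4.8,0,1],[30,5,0,0,7.2,0,1],[40,5,0.5,0,9.6,0,1],[50,5,1,0,12,0,1],[60,5,2,0,14.4,0,1],[70,5,3,0,16.8,0,1],[81,5,4,0,19.2,0,1],[92,5,5,0,21.6,0,1],[102,5,6,0,24,0,1]]]}}

```text
time: 9.15
eef_pos: [0.504, -0.0551, 0.3192]
eef_rot: [-3.004, -0.055, 0.83]
ft_force: [0.2, -0.2, -2.6]
gripper_width: 0.0137
grasp_force: 30.0
```

{"name": "servo_tool", "arguments": {"rows": [[[2,0,0,0,0.5,0,1],[2,0,3,0,1,0,1],[2,0,0,0,1,0,1],[2,0,3,0,1,0,1],[2,0,3,0,1,0,1],[2,0,3,0,1,0,1],[2,0,3,0,1,0,1],[2,0,3,0,1,0,1],[2,0,3,0,1,0,1],[2,0,3,0,1,0,1]]]}}

```text
time: 10.4
eef_pos: [0.5058, -0.055, 0.3218]
eef_rot: [-2.996, -0.055, 0.858]
ft_force: [0.0, -0.4, -1.3]
gripper_width: 0.0138
grasp_force: 30.0
```

```bash
python3 m2.py; python3 - <<'E'
from h import *
t=snap('side'); s=snap('top')
c=np.zeros((400,800,3),np.uint8)
c[:,:400]=cv2.resize(t['img'][200:400,200:400],(400,400)); c[:,400:]=cv2.resize(s['img'][170:330,260:420],(400,400))
cv2.imwrite('pics/c5.png',c)
E
```

```text
t 10.4 p [ 0.5058 -0.055   0.3218] r [-2.996 -0.055  0.858] q [-0.12  0.42  1.69 -0.05  1.59  1.43] F [ 0.  -0.4 -1.3] w 0.0138 g 30.0
dump -110 -64 150 0 shift [-239.7   -8.4   28.6] turn [ -0.6 -37.    0.1] tcp [266. -63. 350.]
dump -20 -64 130 0 shift [-149.8   -4.8    8.6] turn [ -0.6 -37.    0.1] tcp [356. -60. 330.]
dump -20 -64 85 12 shift [-104.8   -4.8   -9. ] turn [ -0.6 -25.    0.2] tcp [401. -60. 313.]
dump -20 -64 68 24 shift [-55.1  -4.8  -8.6] turn [ -0.6 -13.    0.2] tcp [451. -60. 313.]
dump -20 -64 65 36 shift [-2.8 -4.8 -4.8] turn [-0.5 -1.   0.3] tcp [503. -60. 317.]
```

View pics/c5.png

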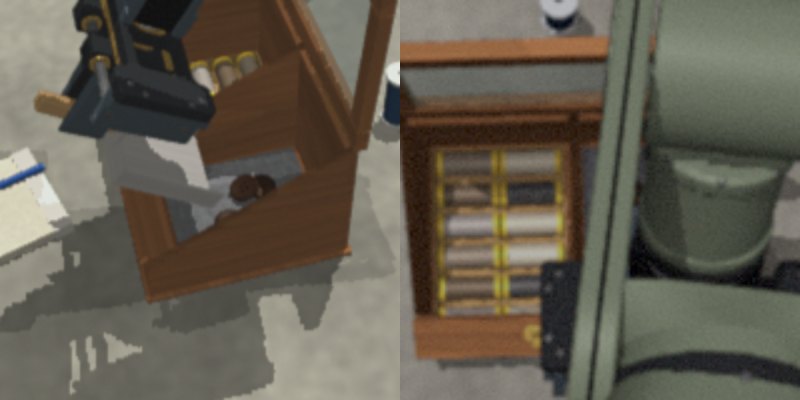

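{"name": "servo_tool", "arguments": {"rows": [[[-30,0,8,0,-7.5,0,1],[-60,-1,11,0,-15,0,1],[-90,-2,14,0,-22.5,0,1],[-120,-3,17,0,-30,0,1],[-148,-5,21,0,-37,0,1],[-150,-30,22,0,-37,0,1],[-150,-70,22,0,-37,0,1],[-148,-115,22,0,-37,0,1],[-146,-160,22,0,-37,0,1],[-143,-200,18,0,-37,0,1]]]}}

```text
time: 11.75
eef_pos: [0.3624, -0.2565, 0.34]
eef_rot: [-3.125, -0.064, -0.137]
ft_force: [0.5, 0.5, -1.5]
gripper_width: 0.0138
grasp_force: 30.0
```

```bash
python3 - <<'E'
from h import *
st(); p,R0=cur()
Rt=R.from_rotvec([3.134,-.123,.136])
print((Rt*R0.inv()).as_rotvec(degrees=True).round(1), np.array([370.3,-303.3,204.4])-p)
E
```

```text
t 11.75 p [ 0.3624 -0.2565  0.34  ] r [-3.125 -0.064 -0.137] q [-0.66  0.16  1.97  0.08  0.96  0.82] F [ 0.5  0.5 -1.5] w 0.0138 g 30.0
[-0.5  0.1 -6.9] [   7.9405622   -46.80062379 -135.61409257]
```

{"name": "servo_tool", "arguments": {"rows": [[[3,-16,-25,0,0,-3,1],[6,-32,-55,0,0,-6,1],[8,-46,-85,-0.5,0,-6.9,1],[8,-47,-108,-0.5,0,-6.9,1],[8,-47,-122,-0.5,0,-6.9,1],[8,-47,-130,-0.5,0,-6.9,1],[8,-47,-133,-0.5,0,-6.9,1],[8,-47,-135,-0.5,0,-6.9,1],[8,-47,-136,-0.5,0,-6.9,1],[8,-47,-136,-0.5,0,-6.9,1]]]}}

```text
time: 13.0
eef_pos: [0.3709, -0.302, 0.2047]
eef_rot: [3.134, -0.123, 0.141]
ft_force: [-1.5, 1.7, 4.4]
gripper_width: 0.0138
grasp_force: 30.0
```

{"name": "servo_tool", "arguments": {"rows": [[[0,0,0,0,0,0,0.8],[0,0,0,0,0,0,0.6],[0,0,0,0,0,0,0.5],[0,0,0,0,0,0,0.5],[0,0,5,0,0,0,0.5],[0,0,40,0,0,0,0.5],[0,20,90,0,0,0,0.6],[0,60,140,0,0,0,0.8],[0,100,190,0,0,0,1],[0,130,240,0,0,0,1]]]}}

```text
time: 14.25
eef_pos: [0.37, -0.1705, 0.4456]
eef_rot: [3.135, -0.124, 0.139]
ft_force: [0.7, 0.1, 0.5]
gripper_width: 0.0092
grasp_force: 0.0
```

```bash
python3 - <<'E'
from h import *
st()
s=snap('top');t=snap('side')
im=s['img'].copy();cv2.imwrite('pics/top6.png',im)
c=np.zeros((450,800,3),np.uint8)
c[:,:540]=cv2.resize(s['img'][175:325,240:420],None,fx=3,fy=3,interpolation=cv2.INTER_CUBIC)
c[:400,545:793]=cv2.resize(s['img'][262:362,455:517],None,fx=4,fy=4,interpolation=cv2.INTER_CUBIC)
cv2.imwrite('pics/c6.png',c)
P=cloud(s)*1000
# lid plane fit from side cam: points x>590,z 160-290
z=np.load('case.npz');T,yaw=z['T'],float(z['yaw'])
Q=cloud(t).reshape(-1,3)*1000; col=t['img'].reshape(-1,3).astype(int)
c2=np.c_[np.cos(yaw)*(Q[:,0]-T[0])+np.sin(yaw)*(Q[:,1]-T[1]),-np.sin(yaw)*(Q[:,0]-T[0])+np.cos(yaw)*(Q[:,1]-T[1]),Q[:,2]]
m=(c2[:,2]>165)&(c2[:,2]<310)&(abs(c2[:,1])<140)&(c2[:,0]>50)&(c2[:,0]<160)
L=c2[m];print(len(L),L.min(0),L.max(0));
for a in range(165,310,15):
    k=L[(L[:,2]>=a)&(L[:,2]<a+15)]; print(a,len(k),np.percentile(k[:,0],[5,25,50,75,95]).round(0) if len(k) else '')
E
```

```text
t 14.25 p [ 0.37   -0.1705  0.4456] r [ 3.135 -0.124  0.139] q [-0.47  0.    1.85  0.04  1.2   1.16] F [0.7 0.1 0.5] w 0.0092 g 0.0
5279 [  82.58576205 -131.47542544  165.07054822] [105.33473151 134.11755186 305.34429202]
165 445 [86. 88. 89. 90. 92.]
180 449 [86. 89. 90. 91. 93.]
195 469 [87. 90. 91. 92. 94.]
210 511 [87. 90. 91. 92. 95.]
225 502 [89. 91. 92. 93. 95.]
240 539 [89. 92. 93. 94. 97.]
255 560 [90. 93. 94. 95. 98.]
270 371 [ 89.  92.  94.  95. 100.]
285 599 [90. 91. 92. 93. 99.]
300 834 [ 91.  94.  97. 100. 103.]
```

View pics/c6.png

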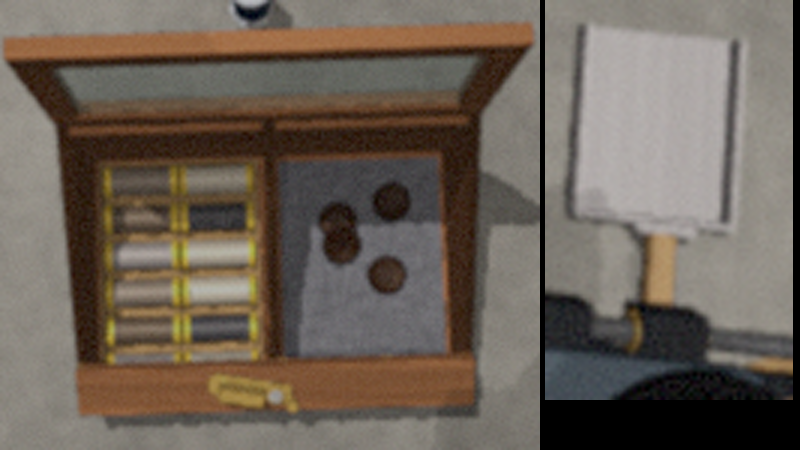

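```bash
cat > lid.py <<'E'
from h import *
z=np.load('case.npz');T,yaw=z['T'],float(z['yaw'])
Rz=R.from_euler('z',yaw)
H=np.array([85.7,138.4])
def cw(x,y,zz): return Rz.apply([x,y,zz])+[T[0],T[1],0]
def tcp_tip(x,y,zz,g): # tool tip centre in case coordinates, tilt g deg
    Rt=Rz*frame([0,-1,0],[np.sin(d(g)),0,-np.cos(d(g))])
    return cw(x,y,zz)-191*Rt.as_matrix()[:,2],Rt
def lidpose(th,y=-40,press=0,lift=0):
    phi=208-th; g=np.clip(28*(phi-130)/78,0,28); r=np.interp(phi,[90,150],[143,157])
    u=np.array([np.cos(d(phi)),np.sin(d(phi))]); n=np.array([np.cos(d(phi-90)),np.sin(d(phi-90))])
    e=np.array([-np.cos(d(g)),-np.sin(d(g))])
    tip=H+r*u+(12-press+lift)*n-16*e
    return tcp_tip(tip[0],y,tip[1],g)
def show(lst,p,R0):
    for nm,(t,Rt) in lst: print(nm,(t-p).round(1),(Rt*R0.inv()).as_rotvec(degrees=True).round(1),t.round(0))
E
python3 - <<'E'
from lid import *
st();p,R0=cur()
show([('above',tcp_tip(90,-40,335,0)),('over',tcp_tip(132,-40,335,0)),('behind',tcp_tip(132,-40,275,0)),('lid120',lidpose(120))],p,R0)
E
```

```text
t 14.35 p [ 0.3711 -0.1702  0.4497] r [ 3.13  -0.118  0.157] q [-0.47  0.    1.85  0.04  1.2   1.16] F [ 0.2 -2.2  0. ] w 0.0019 g 0.0
above [246.7 144.9  76.3] [0.2 5.8 6.6] [618. -25. 526.]
over [288.7 146.6  76.3] [0.2 5.8 6.6] [660. -24. 526.]
behind [288.7 146.6  16.3] [0.2 5.8 6.6] [660. -24. 466.]
lid120 [275.4 146.1  22.2] [0.2 5.8 6.6] [646. -24. 472.]
```

{"name": "servo_tool", "arguments": {"rows": [[[10,30,40,0,1,1.5,1],[35,60,76,0,2,3,1],[85,85,80,0.1,3,4.5,1],[135,105,80,0.2,4,6.6,1],[185,120,80,0.2,5.8,6.6,1],[235,138,80,0.2,5.8,6.6,1],[270,145,80,0.2,5.8,6.6,1],[291,147,78,0.2,5.8,6.6,1],[291,147,60,0.2,5.8,6.6,1],[291,147,45,0.2,5.8,6.6,1]]]}}

```text
time: 15.6
eef_pos: [0.6621, -0.0254, 0.4867]
eef_rot: [-3.138, -0.057, 0.024]
ft_force: [0.4, -0.2, -0.2]
gripper_width: 0.0001
grasp_force: 0.0
```

```bash
python3 - <<'E'
from lid import *
st();p,R0=cur()
show([('behind',tcp_tip(132,-40,275,0))]+[(a,lidpose(a,press=1)) for a in range(122,69,-4)],p,R0)
E
```

```text
t 15.6 p [ 0.6621 -0.0254  0.4867] r [-3.138 -0.057  0.024] q [-0.06  0.43  1.18  0.    1.54  1.48] F [ 0.4 -0.2 -0.2] w 0.0001 g 0.0
behind [ -2.3   1.8 -20.7] [-0.2 -0.9  0.2] [660. -24. 466.]
122 [-11.7   1.4 -15.5] [-0.2 -0.9  0.2] [650. -24. 471.]
118 [-21.6   1.  -14.3] [-0.2 -0.9  0.2] [640. -24. 472.]
114 [-31.7   0.6 -13. ] [-0.2 -0.9  0.2] [630. -25. 474.]
110 [-41.9   0.2 -12.4] [-0.2 -0.9  0.2] [620. -25. 474.]
106 [-52.1  -0.2 -12.4] [-0.2 -0.9  0.2] [610. -26. 474.]
102 [-62.4  -0.6 -13.3] [-0.2 -0.9  0.2] [600. -26. 473.]
98 [-72.7  -1.  -14.8] [-0.2 -0.9  0.2] [589. -26. 472.]
94 [-83.   -1.4 -17.1] [-0.2 -0.9  0.2] [579. -27. 470.]
90 [-93.   -1.8 -20.2] [-0.2 -0.9  0.2] [569. -27. 467.]
86 [-103.    -2.2  -23.9] [-0.2 -0.9  0.2] [559. -28. 463.]
82 [-112.6   -2.6  -28.4] [-0.2 -0.9  0.2] [549. -28. 458.]
78 [-122.    -3.   -33.6] [-0.2 -0.9  0.2] [540. -28. 453.]
74 [-135.9   -3.6  -39.1] [-0.1 -2.3  0.2] [526. -29. 448.]
70 [-149.3   -4.1  -45.4] [-0.  -3.7  0.2] [513. -29. 441.]
```

Down behind the lid, then pull it forward.

{"name": "servo_tool", "arguments": {"rows": [[[0,0,-20,0,-0.9,0,1],[-8,1,-18,0,-0.9,0,1],[-16,1,-15,0,-0.9,0,1],[-24,1,-14,0,-0.9,0,1],[-33,0,-13,0,-0.9,0,1],[-43,0,-12.5,0,-0.9,0,1],[-53,0,-12.5,0,-0.9,0,1],[-63,-1,-13,0,-0.9,0,1],[-73,-1,-15,0,-0.9,0,1],[-83,-1.5,-17,0,-0.9,0,1]]]}}

```text
time: 16.85
eef_pos: [0.578, -0.0265, 0.4717]
eef_rot: [-3.138, -0.057, -0.005]
ft_force: [3.9, -0.4, -0.9]
gripper_width: 0.0006
grasp_force: 1.1
```

```bash
cat > where.py <<'E'
from lid import *
def lidang():
    t=snap('side');Q=cloud(t).reshape(-1,3)*1000
    c=Rz.inv().apply(Q-[T[0],T[1],0]); m=(abs(c[:,1])<125)&(c[:,0]>-110)&(c[:,0]<110)&(c[:,2]>60)&(c[:,2]<310)
    v=c[:,[0,2]]-H; rr=np.hypot(*v.T); th=208-np.degrees(np.arctan2(v[:,1],v[:,0]))%360
    m&=(rr>90)&(rr<170)&(th>-3)&(th<130)&(c[:,1]<-60)
    h,b=np.histogram(th[m],bins=np.arange(-3,130,3)); i=np.argsort(-h)[:6]; print('lid th hist',[(b[k],h[k]) for k in sorted(i)])
E
python3 - <<'E'
from where import *
st();p,R0=cur(); lidang()
show([(a,lidpose(a,press=1)) for a in range(98,28,-4)],p,R0)
E
```

```text
t 16.85 p [ 0.578  -0.0265  0.4717] r [-3.138 -0.057 -0.005] q [-0.07  0.29  1.44  0.    1.41  1.47] F [ 3.9 -0.4 -0.9] w 0.0006 g 1.1
lid th hist [(np.int64(-3), np.int64(4)), (np.int64(0), np.int64(90)), (np.int64(3), np.int64(103)), (np.int64(93), np.int64(135)), (np.int64(96), np.int64(162)), (np.int64(99), np.int64(12))]
98 [11.3  0.1  0.2] [-0.2  0.2  0.2] [589. -26. 472.]
94 [ 1.1 -0.3 -2.1] [-0.2  0.2  0.2] [579. -27. 470.]
90 [-9.  -0.7 -5.1] [-0.2  0.2  0.2] [569. -27. 467.]
86 [-18.9  -1.1  -8.9] [-0.2  0.2  0.2] [559. -28. 463.]
82 [-28.5  -1.5 -13.4] [-0.2  0.2  0.2] [549. -28. 458.]
78 [-37.9  -1.9 -18.6] [-0.2  0.2  0.2] [540. -28. 453.]
74 [-51.8  -2.4 -24.1] [-0.1 -1.3  0.2] [526. -29. 448.]
70 [-65.3  -3.  -30.4] [-0.1 -2.7  0.2] [513. -29. 441.]
66 [-78.3  -3.5 -37.5] [ 0.  -4.1  0.2] [500. -30. 434.]
62 [-90.8  -4.  -45.3] [ 0.1 -5.6  0.2] [487. -31. 426.]
58 [-102.9   -4.5  -53.8] [ 0.1 -7.   0.2] [475. -31. 418.]
54 [-113.5   -4.9  -63.4] [ 0.2 -8.4  0.2] [465. -31. 408.]
50 [-123.4   -5.3  -73.4] [ 0.2 -9.9  0.2] [455. -32. 398.]
46 [-132.6   -5.7  -84. ] [  0.3 -11.3   0.2] [445. -32. 388.]
42 [-141.2   -6.   -94.9] [  0.3 -12.7   0.2] [437. -33. 377.]
38 [-148.9   -6.3 -106.2] [  0.4 -14.2   0.2] [429. -33. 365.]
34 [-155.9   -6.6 -117.8] [  0.4 -15.6   0.2] [422. -33. 354.]
30 [-162.2   -6.9 -129.7] [  0.5 -17.1   0.2] [416. -33. 342.]
```

{"name": "servo_tool", "arguments": {"rows": [[[-9,-0.5,-5,0,0,0,1],[-19,-1,-9,0,0,0,1],[-28.5,-1.5,-13.5,0,0,0,1],[-38,-2,-18.5,0,0,0,1],[-52,-2.5,-24,0,-1.3,0,1],[-65,-3,-30.5,0,-2.7,0,1],[-78,-3.5,-37.5,0,-4.1,0,1],[-91,-4,-45,0,-5.6,0,1],[-103,-4.5,-54,0,-7,0,1],[-113.5,-5,-63.5,0,-8.4,0,1]]]}}

```text
time: 18.15
eef_pos: [0.4641, -0.0315, 0.4077]
eef_rot: [-3.132, -0.057, -0.234]
ft_force: [1.4, 0.2, 0.4]
gripper_width: 0.0006
grasp_force: 0.5
```

```bash
python3 - <<'E'
from where import *
st();p,R0=cur(); lidang()
show([(a,lidpose(a,press=1)) for a in range(54,-3,-3)],p,R0)
E
```

```text
t 18.15 p [ 0.4641 -0.0315  0.4077] r [-3.132 -0.057 -0.234] q [-0.1   0.11  1.84  0.02  1.04  1.43] F [1.4 0.2 0.4] w 0.0006 g 0.5
lid th hist [(np.int64(-3), np.int64(2)), (np.int64(0), np.int64(81)), (np.int64(3), np.int64(108)), (np.int64(54), np.int64(141)), (np.int64(57), np.int64(1055)), (np.int64(60), np.int64(81))]
54 [0.4 0.  0.6] [ 0.1 -0.1  0.2] [465. -31. 408.]
51 [-7.1 -0.3 -6.9] [ 0.2 -1.1  0.2] [457. -32. 401.]
48 [-14.2  -0.6 -14.7] [ 0.2 -2.2  0.2] [450. -32. 393.]
45 [-21.   -0.8 -22.7] [ 0.3 -3.3  0.2] [443. -32. 385.]
42 [-27.3  -1.1 -30.9] [ 0.3 -4.4  0.2] [437. -33. 377.]
39 [-33.2  -1.3 -39.4] [ 0.3 -5.4  0.2] [431. -33. 368.]
36 [-38.7  -1.5 -48. ] [ 0.4 -6.5  0.2] [425. -33. 360.]
33 [-43.7  -1.7 -56.8] [ 0.4 -7.6  0.2] [420. -33. 351.]
30 [-48.3  -1.9 -65.7] [ 0.5 -8.7  0.2] [416. -33. 342.]
27 [-52.5  -2.1 -74.7] [ 0.5 -9.7  0.2] [412. -34. 333.]
24 [-56.2  -2.2 -83.8] [  0.5 -10.8   0.2] [408. -34. 324.]
21 [-59.4  -2.4 -93. ] [  0.6 -11.9   0.2] [405. -34. 315.]
18 [ -62.2   -2.5 -102.2] [  0.6 -13.    0.2] [402. -34. 306.]
15 [ -64.6   -2.6 -111.5] [  0.7 -14.    0.2] [400. -34. 296.]
12 [ -66.5   -2.6 -120.7] [  0.7 -15.1   0.2] [398. -34. 287.]
9 [ -68.    -2.7 -129.9] [  0.8 -16.2   0.2] [396. -34. 278.]
6 [ -69.    -2.7 -139.1] [  0.8 -17.3   0.2] [395. -34. 269.]
3 [ -69.6   -2.8 -148.2] [  0.8 -18.4   0.2] [395. -34. 260.]
0 [ -69.8   -2.8 -157.2] [  0.9 -19.4   0.2] [394. -34. 251.]
```

{"name": "servo_tool", "arguments": {"rows": [[[-7,0,-7,0.2,-1,0,1],[-14,-0.5,-14.5,0.2,-2.2,0,1],[-21,-1,-22.5,0.3,-3.3,0,1],[-27.5,-1,-31,0.3,-4.4,0,1],[-33,-1,-39.5,0.3,-5.4,0,1],[-38.5,-1.5,-48,0.4,-6.5,0,1],[-43.5,-1.5,-57,0.4,-7.6,0,1],[-48,-2,-66,0.5,-8.7,0,1],[-52.5,-2,-75,0.5,-9.7,0,1],[-56,-2,-84,0.5,-10.8,0,1]]]}}

```text
time: 19.45
eef_pos: [0.4085, -0.0335, 0.3238]
eef_rot: [-3.091, -0.056, -0.525]
ft_force: [-0.2, -0.2, 0.4]
gripper_width: 0.0003
grasp_force: 0.4
```

{"name": "servo_tool", "arguments": {"rows": [[[-2.5,0,-7.5,0,-0.9,0,1],[-4.5,0,-14,0,-1.6,0,1],[-6.5,-0.5,-20.5,0,-2.4,0,1],[-8.5,-0.5,-27.5,0.1,-3.2,0,1],[-10,-0.5,-34,0.1,-4,0,1],[-11,-0.5,-40,0.2,-4.7,0,1],[-12,-0.5,-46,0.2,-5.4,0,1],[-12.5,-0.5,-51,0.3,-6,0,1],[-13,-0.5,-55.5,0.3,-6.5,0,1],[-13.3,-0.5,-60,0.3,-7,0,1]]]}}

```text
time: 20.7
eef_pos: [0.396, -0.034, 0.2641]
eef_rot: [-3.05, -0.055, -0.716]
ft_force: [-0.9, 1.5, 0.7]
gripper_width: 0.0002
grasp_force: 0.4
```

```bash
python3 - <<'E'
from where import *
st();p,R0=cur(); lidang()
show([(a,lidpose(a,press=1)) for a in range(6,-3,-1)],p,R0)
E
```

```text
t 20.7 p [ 0.396  -0.034   0.2641] r [-3.05  -0.055 -0.716] q [-0.14  0.14  2.3   0.31  0.27  1.11] F [-0.9  1.5  0.7] w 0.0002 g 0.4
lid th hist [(np.int64(3), np.int64(63)), (np.int64(6), np.int64(732)), (np.int64(9), np.int64(510)), (np.int64(42), np.int64(64)), (np.int64(45), np.int64(88)), (np.int64(48), np.int64(139))]
6 [-0.9 -0.2  4.6] [-0.   0.6  0.2] [395. -34. 269.]
5 [-1.1 -0.2  1.6] [-0.   0.2  0.2] [395. -34. 266.]
4 [-1.3 -0.2 -1.5] [ 0.  -0.1  0.2] [395. -34. 263.]
3 [-1.5 -0.2 -4.5] [ 0.  -0.5  0.2] [395. -34. 260.]
2 [-1.6 -0.2 -7.5] [ 0.  -0.9  0.2] [394. -34. 257.]
1 [ -1.6  -0.2 -10.5] [ 0.  -1.2  0.2] [394. -34. 254.]
0 [ -1.6  -0.2 -13.5] [ 0.1 -1.6  0.2] [394. -34. 251.]
-1 [ -0.5  -0.2 -16. ] [ 0.1 -1.6  0.2] [395. -34. 248.]
-2 [  0.7  -0.2 -18.5] [ 0.1 -1.6  0.2] [397. -34. 246.]
```

{"name": "servo_tool", "arguments": {"rows": [[[0,0,-2,0,0,0,1],[0,0,-4,0,0,0,1],[0,0,-6,0,0,0,1],[0,0,-8,0,0,0,1],[0,0,-9.5,0,0,0,1],[0,0,-11,0,0,0,1],[0,0,-12,0,0,0,1],[0,0,-13,0,0,0,1],[0,0,-14,0,0,0,1],[0,0,-14,0,0,0,1]]]}}

```text
time: 22.0
eef_pos: [0.3954, -0.034, 0.2531]
eef_rot: [-3.048, -0.055, -0.724]
ft_force: [-21.3, -0.1, 37.7]
gripper_width: 0.0004
grasp_force: 21.8
```

```bash
python3 - <<'E'
from where import *
st();lidang()
E
```

```text
t 22.0 p [ 0.3954 -0.034   0.2531] r [-3.048 -0.055 -0.724] q [-0.14  0.16  2.31  0.37  0.23  1.05] F [-21.3  -0.1  37.7] w 0.0004 g 21.8
lid th hist [(np.int64(3), np.int64(1033)), (np.int64(6), np.int64(303)), (np.int64(36), np.int64(43)), (np.int64(39), np.int64(69)), (np.int64(42), np.int64(119)), (np.int64(45), np.int64(102))]
```

{"name": "servo_tool", "arguments": {"rows": [[[-3,0,6,0,0,0,1],[-6,0,12,0,0,0,1],[-10,-10,30,0,0,0,1],[-10,-35,50,0,2,0,1],[-10,-70,70,0,5,0,1],[-10,-105,75,0,8,0,1],[-10,-140,75,0,11,0,1],[-10,-165,75,0,11,0,1],[-10,-165,75,0,11,0,1],[-10,-165,75,0,11,0,1]]]}}

```text
time: 23.3
eef_pos: [0.3856, -0.1984, 0.3248]
eef_rot: [-3.101, -0.053, -0.416]
ft_force: [-0.8, 0.3, -0.1]
gripper_width: 0.0003
grasp_force: 0.0
```

```bash
python3 - <<'E'
from where import *
st();t=snap('side');s=snap('top')
c=np.zeros((520,800,3),np.uint8)
c[:,:400]=cv2.resize(s['img'][280:332,300:340],(400,520),interpolation=cv2.INTER_CUBIC)
c[:,400:]=cv2.resize(t['img'][220:298,235:295],(400,520),interpolation=cv2.INTER_CUBIC)
cv2.imwrite('pics/c7.png',c)
for n,q in(('top',s),('side',t)):
    Q=cloud(q).reshape(-1,3)*1000; c2=Rz.inv().apply(Q-[T[0],T[1],0])
    m=(c2[:,0]>-90)&(c2[:,0]<40)&(c2[:,1]>-125)&(c2[:,1]<125)&(c2[:,2]>30)&(c2[:,2]<150)
    w=c2[m]-[-80.6,0,63.6]; sl=w[:,0]*np.cos(d(28))+w[:,2]*np.sin(d(28)); h=-w[:,0]*np.sin(d(28))+w[:,2]*np.cos(d(28)); y=w[:,1]
    k=(abs(y)>55)&(abs(sl)<13); print(n,'rail h',np.median(h[k]),k.sum())
    k=(abs(y)>25)&(abs(y)<120)&(sl>22)&(sl<38); print('lid h',np.median(h[k]),k.sum())
    k=(h>12)&(h<26)&(abs(sl)<32)&(abs(y)<60); print('fin',k.sum(),np.median(sl[k]),np.median(y[k]),np.median(h[k]), np.percentile(y[k],[3,97]))
    a=np.c_[sl[k],y[k]];v=np.linalg.svd(a-np.median(a,0))[2][0];print('dir',v)
E
```

```text
t 23.3 p [ 0.3856 -0.1984  0.3248] r [-3.101 -0.053 -0.416] q [-0.55  0.13  2.06  0.23  0.74  0.83] F [-0.8  0.3 -0.1] w 0.0003 g 0.0
top rail h -0.2720079096258661 734
lid h 0.35785458227038447 704
fin 81 5.0454981784679465 23.910260082570293 18.212961828224735 [10.26775689 37.42887253]
dir [-0.16445926 -0.98638388]
side rail h 2.6022620361558966 214
lid h 2.8658968692284965 644
  return _methods._mean(a, axis=axis, dtype=dtype,
  ret = ret.dtype.type(ret / rcount)
Traceback (most recent call last):
IndexError: index -1 is out of bounds for axis 0 with size 0
```

View pics/c7.png

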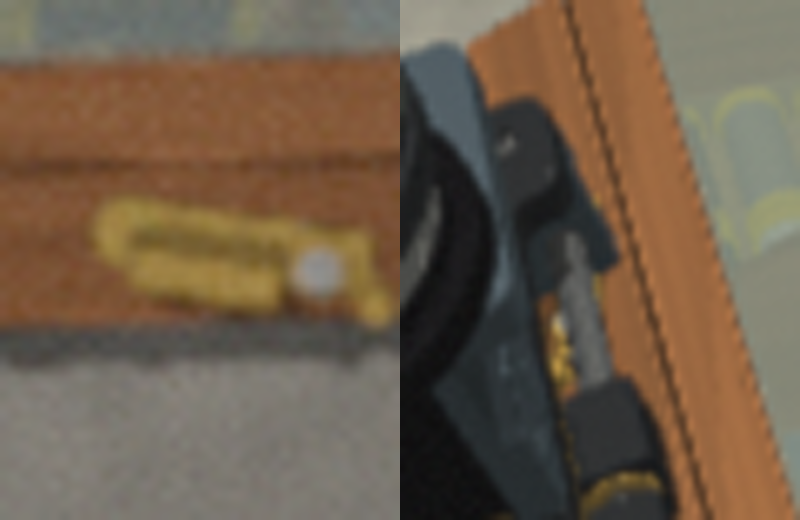

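```bash
cat > turn.py <<'E'
from lid import *
S=np.array([np.cos(d(28)),0,np.sin(d(28))]);N=np.array([-np.sin(d(28)),0,np.cos(d(28))]);Y=np.array([0,1.,0])
P0=np.array([-80.6,0,63.6])+0.5*S+1.2*Y
def corner(s,y,h,g=15):
    c=P0+s*S+y*Y+h*N
    tip=c-16*np.array([np.cos(d(g)),0,np.sin(d(g))])+13.5*Y
    return tcp_tip(*tip,g)
def push(a,gap=0,h=10,r=28):
    a=d(a);f=np.array([np.cos(a),np.sin(a)]);m=np.array([-np.sin(a),np.cos(a)])
    return corner(*(r*f+(4.5+gap)*m),h)
E
python3 - <<'E'
from turn import *
st();p,R0=cur()
show([('hi',push(80,14,60)),('lo',push(80,14))]+[(a,push(a)) for a in range(80,-1,-8)]+[('end-3mm',push(0,-3))],p,R0)
E
```

```text
t 23.4 p [ 0.3857 -0.1981  0.325 ] r [-3.101 -0.055 -0.417] q [-0.55  0.13  2.06  0.23  0.74  0.83] F [-0.2 -0.2  0.5] w 0.0003 g 0.0
hi [-46.2 247.3 -34.1] [-0.4  0.3  0.2] [340.  49. 291.]
lo [-22.7 248.2 -78.3] [-0.4  0.3  0.2] [363.  50. 247.]
80 [-10.4 246.3 -71.8] [-0.4  0.3  0.2] [375.  48. 253.]
72 [ -6.9 246.1 -70. ] [-0.4  0.3  0.2] [379.  48. 255.]
64 [ -3.5 245.3 -68.1] [-0.4  0.3  0.2] [382.  47. 257.]
56 [-2.00e-01  2.44e+02 -6.64e+01] [-0.4  0.3  0.2] [386.  46. 259.]
48 [  2.9 242.3 -64.8] [-0.4  0.3  0.2] [389.  44. 260.]
40 [  5.8 240.  -63.3] [-0.4  0.3  0.2] [392.  42. 262.]
32 [  8.4 237.3 -62. ] [-0.4  0.3  0.2] [394.  39. 263.]
24 [ 10.6 234.2 -60.9] [-0.4  0.3  0.2] [396.  36. 264.]
16 [ 12.5 230.9 -60. ] [-0.4  0.3  0.2] [398.  33. 265.]
8 [ 13.9 227.2 -59.3] [-0.4  0.3  0.2] [400.  29. 266.]
0 [ 14.8 223.4 -58.9] [-0.4  0.3  0.2] [401.  25. 266.]
end-3mm [ 15.  220.4 -58.9] [-0.4  0.3  0.2] [401.  22. 266.]
```

{"name": "servo_tool", "arguments": {"rows": [[[-8,40,0,0,0,0,1],[-16,85,0,0,0,0,1],[-24,130,0,0,0,0,1],[-32,175,0,0,0,0,1],[-40,215,-5,0,0,0,1],[-46,247,-20,0,0,0,1],[-46,248,-34,0,0,0,1],[-36,248,-55,0,0,0,1],[-27,248,-70,0,0,0,1],[-23,248,-78,0,0,0,1]]]}}

```text
time: 24.65
eef_pos: [0.3628, 0.0496, 0.2467]
eef_rot: [-3.101, -0.055, -0.417]
ft_force: [-0.7, 0.1, 0.2]
gripper_width: 0.0003
grasp_force: 0.0
```

```bash
python3 - <<'E'
from turn import *
st();p,R0=cur()
show([('lo',push(80,14))]+[(a,push(a)) for a in range(80,-1,-8)]+[('end-3mm',push(0,-3))],p,R0)
E
```

```text
t 24.65 p [0.3628 0.0496 0.2467] r [-3.101 -0.055 -0.417] q [ 0.11  0.14  2.32 -0.03  0.41  1.67] F [-0.7  0.1  0.2] w 0.0003 g 0.0
lo [0.3 0.5 0. ] [-0.4  0.3  0.2] [363.  50. 247.]
80 [12.5 -1.4  6.5] [-0.4  0.3  0.2] [375.  48. 253.]
72 [16.  -1.6  8.4] [-0.4  0.3  0.2] [379.  48. 255.]
64 [19.5 -2.4 10.2] [-0.4  0.3  0.2] [382.  47. 257.]
56 [22.8 -3.7 11.9] [-0.4  0.3  0.2] [386.  46. 259.]
48 [25.9 -5.4 13.5] [-0.4  0.3  0.2] [389.  44. 260.]
40 [28.8 -7.7 15. ] [-0.4  0.3  0.2] [392.  42. 262.]
32 [ 31.4 -10.4  16.3] [-0.4  0.3  0.2] [394.  39. 263.]
24 [ 33.6 -13.5  17.5] [-0.4  0.3  0.2] [396.  36. 264.]
16 [ 35.5 -16.8  18.4] [-0.4  0.3  0.2] [398.  33. 265.]
8 [ 36.9 -20.5  19. ] [-0.4  0.3  0.2] [400.  29. 266.]
0 [ 37.8 -24.3  19.4] [-0.4  0.3  0.2] [401.  25. 266.]
end-3mm [ 37.9 -27.3  19.4] [-0.4  0.3  0.2] [401.  22. 266.]
```

{"name": "servo_tool", "arguments": {"rows": [[[6,-0.5,3,0,0,0,1],[12.5,-1.5,6.5,0,0,0,1],[16,-1.5,8.5,0,0,0,1],[19.5,-2.5,10,0,0,0,1],[23,-3.5,12,0,0,0,1],[26,-5.5,13.5,0,0,0,1],[29,-7.5,15,0,0,0,1],[31.5,-10.5,16,0,0,0,1],[33.5,-13.5,17.5,0,0,0,1],[35.5,-17,18.5,0,0,0,1]]]}}

```text
time: 25.9
eef_pos: [0.3988, 0.0318, 0.266]
eef_rot: [-3.101, -0.053, -0.42]
ft_force: [-0.3, 1.8, -0.5]
gripper_width: 0.0003
grasp_force: 0.7
```

{"name": "servo_tool", "arguments": {"rows": [[[1,-2,0.5,0,0,0,1],[1.5,-4,0.5,0,0,0,1],[2,-6,1,0,0,0,1],[2.5,-8,1,0,0,0,1],[2.5,-9,1,0,0,0,1],[2.5,-10,1,0,0,0,1],[2.5,-11,1,0,0,0,1],[2.5,-12,1,0,0,0,1],[2.5,-12,1,0,0,0,1],[2.5,-12,1,0,0,0,1]]]}}

```text
time: 27.15
eef_pos: [0.4008, 0.0199, 0.2666]
eef_rot: [-3.102, -0.053, -0.418]
ft_force: [0.2, 1.4, 1.2]
gripper_width: 0.0008
grasp_force: 0.4
```

```bash
python3 - <<'E'
from turn import *
st();p,R0=cur()
show([('end-3mm',push(0,-3))],p,R0)
E
```

```text
t 27.15 p [0.4008 0.0199 0.2666] r [-3.102 -0.053 -0.418] q [0.02 0.16 2.22 0.02 0.5  1.53] F [0.2 1.4 1.2] w 0.0008 g 0.4
end-3mm [-0.   2.3 -0.5] [-0.4  0.3  0.3] [401.  22. 266.]
```

{"name": "servo_tool", "arguments": {"rows": [[[0,-0.7,0,0,0,0,1],[0,-1.4,0,0,0,0,1],[0,-2,0,0,0,0,1],[0,-2.5,0,0,0,0,1],[0,-3,0,0,0,0,1],[0,-3,0,0,0,0,1],[0,-3,0,0,0,0,1],[0,-3,0,0,0,0,1],[0,-3,0,0,0,0,1],[0,-3,0,0,0,0,1]]]}}

```text
time: 28.4
eef_pos: [0.4008, 0.0184, 0.2667]
eef_rot: [-3.098, -0.051, -0.417]
ft_force: [0.3, 15.0, -0.7]
gripper_width: 0.0003
grasp_force: 7.7
```

{"name": "servo_tool", "arguments": {"rows": [[[0,5,0,0,0,0,1],[-1,15,2,0,0,0,1],[-8,20,20,0,0,0,1],[-15,25,50,0,0,0,1],[-25,50,80,0,0,0,1],[-30,90,110,0,0,0,1],[-30,130,130,0,0,0,1],[-30,170,140,0,0,0,1],[-30,210,140,0,0,0,1],[-30,250,140,0,0,0,1]]]}}

```text
time: 29.65
eef_pos: [0.3706, 0.268, 0.4067]
eef_rot: [-3.102, -0.054, -0.419]
ft_force: [0.9, -0.6, 0.3]
gripper_width: 0.0009
grasp_force: 0.0
```

```bash
python3 - <<'E'
from h import *
st();s=snap('top');t=snap('side')
c=np.zeros((600,800,3),np.uint8)
c[:300,:400]=cv2.resize(s['img'][150:375,240:540],(400,300))
c[:300,400:]=cv2.resize(t['img'][180:480,200:600],(400,300))
c[300:,:400]=cv2.resize(s['img'][285:321,308:356],(400,300),interpolation=cv2.INTER_CUBIC)
c[300:,400:]=cv2.resize(t['img'][210:300,235:355],(400,300),interpolation=cv2.INTER_CUBIC)
cv2.imwrite('pics/c8.png',c)
E
```

```text
t 29.65 p [0.3706 0.268  0.4067] r [-3.102 -0.054 -0.419] q [ 0.65  0.08  1.88 -0.18  0.96  2.27] F [ 0.9 -0.6  0.3] w 0.0009 g 0.0
```

View pics/c8.png

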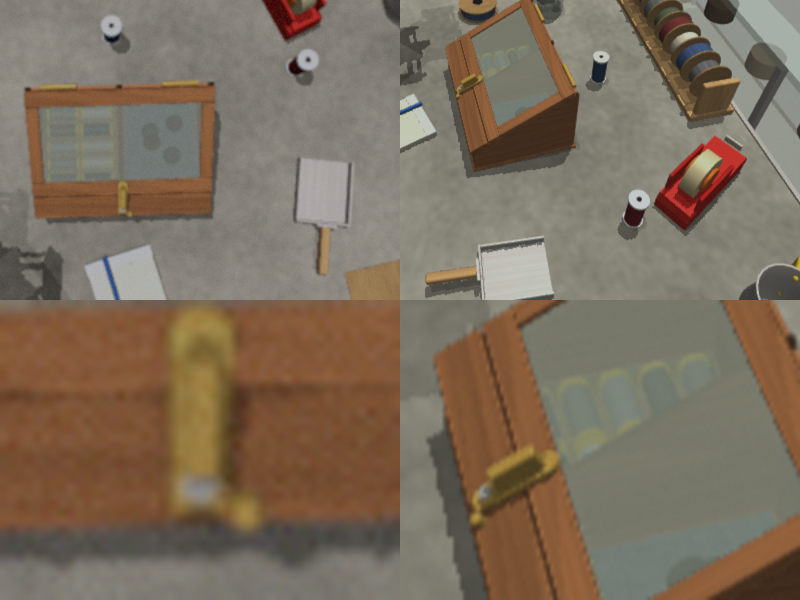

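The picture shows the lid shut and flush. The turnbutton, with its blade at lower left around (200, 400), points straight up over the lid edge. The buttons are under the glass near (160, 135), and the tray is flat on the counter.

```bash
python3 -c "
from bench import arm; print(arm.finish_job())"
```

```text
the job is handed in; nothing more can be done
None
```

The job is done and handed in at about 30 s of the 72 s allowed: all four buttons are in the felt compartment, the tray is flat on the counter, and the lid is shut with the turnbutton against its stop.

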